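Open the blue-light viewer and set its amber shield for a specimen

TASK

Get the blue-light viewer ready to look at the specimen: press the blue release paddle all the way down so that the amber shield springs free, raise the shield until it stands 70 degrees open from its closed position (the stiff hinge will hold it there), and stand the small sample vial from beside the viewer upright on the lit pane under it. Leave the shield at 70 degrees, and do not shift or knock over the reagent bottle, the flask or the marker.

Things in the scene. Friction and masses are not known exactly. Their poses are not given: they have to be found in the camera images.
- viewer: blue-light viewer (transilluminator), a white plastic housing 260 mm deep (x) by 270 mm wide (y), fixed to the worktop. Origin: centre of its underside; its x points from its front (towards the robot) to its back, y to its left, z up. The front 60 mm (x -130 to -70) is a control deck 46 mm high; behind it the housing is 70 mm high and carries the lit pane and, hinged at the back, the amber shield
- pane (a point): centre of the top face of the pale blue lit glass pane, 71 mm above the worktop; the pane is 130 mm (viewer x) by 190 mm (viewer y), flat, and the shield covers it when closed. Axes as the viewer's
- shield (a joint): opening angle of the amber shield, rad: 0 closed (level), positive as its front edge rises, 1.22 is 70 degrees, 1.75 is the stop. The catch holds it at 0; once freed a spring pin lifts it to about 0.24, and the stiff friction hinge keeps it wherever it is left (about 4 N at the front edge to raise it)
- shield_hinge (a point): middle of the shield's hinge line, at viewer (125, 0, 74) mm; the line runs along the viewer's y, level with the shield's underside when closed. (A steel catch toe hangs 20 mm below the shield, 178 mm from this line, at viewer y = -85 mm)
- shield_tab (a point): middle of the front tip of the shield's lifting tab, 216 mm from the hinge line, at mid thickness. The tab is 72 mm wide (y), 16 mm long, 6 mm thick, in the middle of the shield's front edge; closed, its underside is 28 mm above the deck. The shield is a black frame 8 mm thick round an orange see-through panel, 262 mm wide, front edge 200 mm from the hinge line
- paddle (a joint): angle of the release paddle, rad: 0 at rest (sprung up), 0.2 fully down; it springs back when let go (about 5 N to press down)
- paddle_top (a point): middle of the top of the blue release paddle, a pad 34 mm (x) by 38 mm (y) on the deck at viewer (-103, -85, 64) mm; at rest it slopes, its front edge 7 mm higher than its rear; pressed fully it is level, its top 55 mm above the worktop, this point having gone down 8.6 mm. Turns about a line along viewer y at viewer x = -60 mm
- vial: small glass sample vial with a black screw cap and a bit of green leaf in it, 26 mm diameter, 64 mm high, 25 g, standing on the worktop within about 0.35 m to the left or the right of the viewer (other vials stand only far away at the right, by the storage box). Origin: centre of its underside, z up
- bottle: 50 ml reagent bottle with black cap, 46 mm diameter, 87 mm high, standing on the other side of the viewer; leave alone. Origin: centre of its underside
- flask: conical glass flask, 66 mm diameter, 94 mm high, behind on the left; leave alone. Origin: centre of its underside
- marker: green and white marker pen, 17 mm thick, 135 mm long, lying to the right of the viewer; leave alone. Origin: middle of its underside, its y along the pen
Not all that is in view belongs to the job. Of the things that look like the vial, take the one that is farthest from the robot's base at the start.

How it is judged:
On the way, in this order (a step that is already met when the one before it is completed fails the run):
1. the release paddle is pressed fully down and the shield springs free of its catch (value of joint paddle above 0.18 rad and value of joint shield above 0.06 rad), for 0.05 s.
2. the shield is raised past 50 degrees (value of joint shield above 0.873 rad), for 0.1 s.
At the end, for the whole second after the job is handed in: The shield stands 70 degrees open (within 6 degrees), the paddle has sprung back up, and the vial stands still and upright (within 6 degrees) on the lit pane, its centre at least 5 mm inside the pane's edges (value of joint shield between 1.117 and 1.327 rad and x of vial in the frame of pane between -0.06 and 0.06 m and y of vial in the frame of pane between -0.09 and 0.09 m and z of vial in the frame of pane between -0.004 and 0.005 m and angle between vial's own z axis and vertical below 0.1 rad and linear speed of vial below 0.02 m/s and value of joint paddle below 0.03 rad); the robot touches nothing.
It fails at once if the reagent bottle, the flask or the marker is shifted more than 30 mm (distance of any of bottle, flask, marker from where it was at the start of the episode above 0.03 m).
It fails at once if the reagent bottle or the flask is knocked over (angle between any of bottle, flask's own z axis and vertical above 0.5 rad).
It also fails if it takes over 58 s, if anything falls off the work surface, if the arm or the gripper's body presses on something with over 40 N, if the wrist force passes 120 N, or if a joint passes its speed limit or range.

ROBOT

A 7-joint arm with a two-finger parallel gripper is mounted at the origin on a cart in front of the work surface, level with it; the furniture and walls round the work are solid. World frame = base frame: x ahead of the robot, y to its left, z up, the work surface at z = 0. Lengths are in m, angles in rad, forces in N, time in s.
With the tool pointing down it reaches from about 0.425 to 0.925 m from the base axis. Payload 6.8 kg.
Tool frame: the origin (TCP) lies between the finger pads; the fingertips stand 17 mm ahead of it and the grasp point (between the pads) lies 2 mm behind it; z points along the fingers, y is the direction in which the jaws open and shut (so a half turn about z gives the same grasp; the last joint's range is limited). The gripper opens to 85 mm and grips with 20 to 120 N. Pads are 22 mm wide; open, the fingers measure 114 mm over their backs; the gripper's body (76 mm by 85 mm) begins 54 mm behind the grasp point. The pads swing forward as they close: fully open they stand 13 mm farther back than shut.
Start: joints at [-1.287, 0.477, 0.022, 1.555, -0.011, 1.109, -0.083], TCP at [0.258, 0.624, 0.211] pointing down, gripper open.
Joint ranges: [-2.96, 2.96], [-0.34, 2.1], [-1.41, 1.46], [0.24, 2.44], [-1.37, 4.51], [0.17, 1.92], [-2.96, 2.96]. Speed limits (rad/s): [2.39, 2.39, 3.14, 3.14, 3.14, 3.14, 3.14].

INTERFACE

Orientations are given as a unit quaternion [w, x, y, z].
In Python, from station import bot gives the robot as it stands. The module is installed in compiled form; this text tells all that it offers.
- The arm moves only by the tool carry_out, never from a script. Its argument "moves" is a list of rows, each a list of 3 entries, a list of its own where there are three numbers: the turn, a rotation vector about the tool's x, y, z in degrees, then the shift along the tool's x, y, z in cm, then the finger opening in cm, from 0 to 8.54. A call has 1 to 5 rows; each row is the pose to reach, as a shift and turn from the pose commanded when the call began, along the tool's axes at that moment; what a row does not reach only later rows make up. A row lasts 1/8 s, in which the tool goes at most 62.5 mm and 10.7 degrees, less where a joint would pass 70% of its speed; a pose out of reach is approached as far as the arm can. A call with a gripper value outside its range is refused whole. The fingers move at their own pace and stop on an object; "newtons" is the grip in N (left out, the last holds). Time passes only in rows, so rows that repeat a pose let the fingers close. It gives the time, the measured TCP pose, the force and the opening at its end, in the units of the state.
- bot.get_obs(): the state, without advancing time (a new reading comes with each control period).
- bot.read_camera(name): name is "scene" or "top" or "wrist"; returns the picture (400x640x3 uint8, red, green, blue); there is no depth.
- bot.camera_info(name): a dict with "vertical_fov" (degrees; the focal length in pixels is half the picture's height over the tangent of half this angle, whatever the lens; pixels are square), "cx", "cy" (the principal point, pixels), "position" and "attitude" of the camera in the world. Camera axes: x right, y up, looking along -z (the intrinsics and any distortion apply to the point x, -y, -z); pixel columns grow to the right and rows downward; lengths in m; the calibration is good to about 2 mm. A picture is of the moment at which its call begins: read the wrist's pose just before it. camera_info takes no time and is no camera call; for the wrist camera it gives the pose at the moment of the call.
- bot.hand_in(): hands the job in, once; it reports no verdict.
Trained networks look in the newest picture that a camera, given by its name, has taken for a name from the list of things; names that differ only in an ending like _2 or _b are one class to them, and where a whole thing is asked for, a point or a joint stands for the part that bears it (a point fixed in the world has none). Each returns a list of dicts, best first, with "score" (0 to 1); they miss things now and then, are a little off and sometimes report something else, mostly with a low value. They report only what shows in the picture. A call takes as long as a camera call. They do not tell look-alikes from the thing itself.
- bot.silhouettes(label, camera): "region" (400x640 bool, what is visible of it) and "location" ([column, row] in pixels, amid what is visible of it).
The state is a dict: "t": time; "q": joint angles; "joint_vel": joint speeds; "joint_torque": joint torques, N m; "eef_pos": TCP position; "tool_rot": TCP orientation; "contact_force": force on the tool from outside, world axes, zero at the start; "torque": the same for the moment, N m; "gripper_width": opening from 0.0 (shut) to 1.0 (fully open).
Only numpy, scipy, OpenCV 4.12 (cv2) and the standard library are available. Lean on these libraries where they do the work, as an engineer would, in place of code of your own. Each camera call takes 0.05 s, during which the arm holds its last target. There are 200 camera calls.

## Working session

There is one attempt and no reset: what is moved stays moved. The work goes in short steps, Python scripts to look and compute and a tool call to move; the robot and the scene stay as the last step left them, time stands still between calls to the robot, and variables do not carry over. Pictures are saved under pics/ and viewed, about 8 in all and at most 12, crops included, and the job is handed in when it is done.

Besides the shell and the picture viewer there is one more tool, called after "Request:" as name(argument=value, ...) on one line, values as JSON. carry_out: Moves the arm, as the interface text tells. Its arguments: {"type":"object","properties":{"moves":{"type":"array"},"newtons":{"type":"number"}},"required":["moves"]}

```bash
mkdir -p pics; cat > h.py <<'E'
import numpy as np, cv2
from station import bot
from scipy.spatial.transform import Rotation as R
def rot(a):
    a=np.array(a,float)
    return a if a.shape==(3,3) else R.from_quat(a,scalar_first=True).as_matrix()
def ray(ci,p):
    f=200/np.tan(np.radians(ci['vertical_fov'])/2)
    d=np.array([(p[0]-ci['cx'])/f,-(p[1]-ci['cy'])/f,-1])
    return np.array(ci['position']),rot(ci['attitude'])@d
def proj(ci,X):
    f=200/np.tan(np.radians(ci['vertical_fov'])/2)
    c=rot(ci['attitude']).T@(np.array(X)-ci['position'])
    return np.array([ci['cx']+f*c[0]/-c[2],ci['cy']-f*c[1]/-c[2]])
def onz(ci,p,z):
    o,d=ray(ci,p); return o+d*(z-o[2])/d[2]
def tri(c1,p1,c2,p2):
    o1,d1=ray(c1,p1);o2,d2=ray(c2,p2)
    s=np.linalg.lstsq(np.c_[d1,-d2],o2-o1,rcond=None)[0]
    a,b=o1+s[0]*d1,o2+s[1]*d2
    return (a+b)/2,np.linalg.norm(a-b)
E
python3 - <<'E'
from h import *
print(bot.get_obs())
ims=[]
for n in ['scene','top']:
    im=bot.read_camera(n); ci=bot.camera_info(n); print(n,ci)
    cv2.imwrite(f'pics/{n}0.png',im[...,::-1])
    for l in ['vial','viewer','paddle_top','shield_tab','shield','bottle','flask','marker']:
        for s in bot.silhouettes(l,n)[:4]:
            ys,xs=np.nonzero(s['region'])
            print(n,l,round(s['score'],2),np.round(s['location'],1),xs.min(),xs.max(),ys.min(),ys.max(),np.round(onz(ci,s['location'],0.03),3))
print('wrist',bot.camera_info('wrist'))
E
```

```text
{'t': 0.0, 'q': array([-1.2870917 ,  0.4778204 ,  0.02232358,  1.55645671, -0.01150759,
        1.10932464, -0.08309131]), 'joint_vel': array([ 9.96181928e-04,  1.11771233e-03,  5.70893609e-04, -9.34235042e-05,
        7.47358639e-04, -7.73433872e-04, -3.91742210e-04]), 'joint_torque': array([ 6.24529753e-05, -5.96474218e+01,  1.60768267e+00, -2.81194103e+01,
        1.24034329e-02,  9.33503208e-03, -3.04264027e-07]), 'eef_pos': array([0.25751322, 0.62325122, 0.20950962]), 'tool_rot': array([-1.20493425e-04,  1.94631374e-01,  9.80876008e-01, -9.32881163e-04]), 'contact_force': array([-0.41165698,  0.02591314,  0.42814175]), 'torque': array([-0.05964568,  0.06325538,  0.01616164]), 'gripper_width': 1.001367137959635}
scene {'vertical_fov': 56.831202327941995, 'cx': 321.03438026337335, 'cy': 204.06818992732232, 'position': array([-0.04503165, -0.72323289,  0.51401909]), 'attitude': array([ 0.78425918,  0.51343951, -0.19134834, -0.29103816])}
scene vial 0.87 [340.1 302.5] 331 343 286 316 [ 0.383 -0.287  0.03 ]
scene vial 0.79 [371.4 293. ] 366 377 283 311 [ 0.454 -0.308  0.03 ]
scene vi
[... 1171 characters left out ...]
 0.03 ]
top viewer 0.8 [327.9 177.7] 282 372 129 220 [ 0.658 -0.051  0.03 ]
top shield_tab 0.36 [207. 246.] 199 217 239 252 [0.431 0.342 0.03 ]
top shield 0.6 [329.2 168.1] 284 371 131 203 [ 0.69  -0.055  0.03 ]
top bottle 0.7 [205.8 247.1] 200 217 239 252 [0.427 0.346 0.03 ]
top flask 0.74 [216.3 176.4] 207 227 169 187 [0.659 0.317 0.03 ]
top flask 0.29 [328.8 174.5] 282 372 130 219 [ 0.668 -0.054  0.03 ]
top marker 0.64 [402.7 187.6] 382 421 183 189 [ 0.627 -0.299  0.03 ]
wrist {'vertical_fov': 60.95267174126197, 'cx': 313.8070575084421, 'cy': 200.4139121567447, 'position': array([0.19539228, 0.64941548, 0.37295306]), 'attitude': array([ 0.82395513, -0.11005087, -0.073002  ,  0.55105123])}
```

View pics/scene0.png

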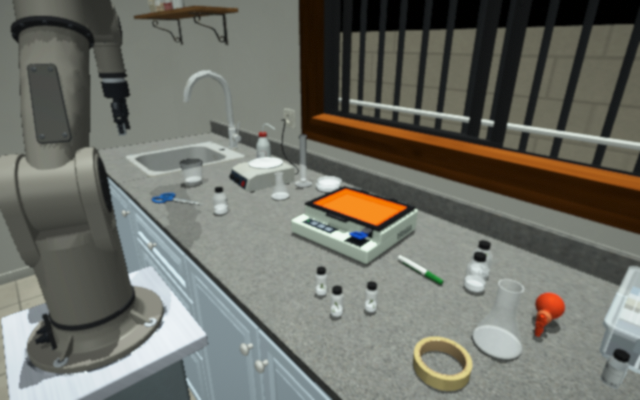

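View pics/top0.png

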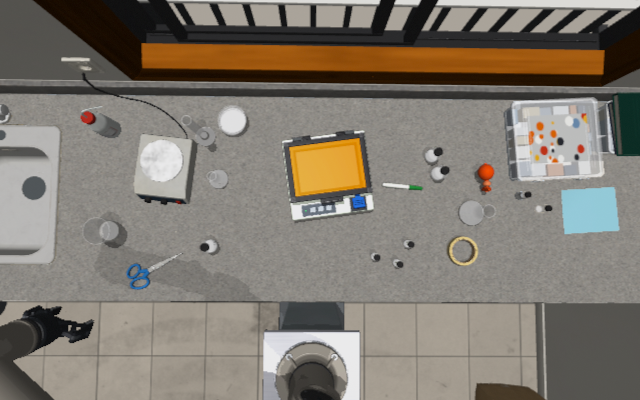

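Both pictures show the viewer at top (328,175). Three look-alike vials stand front-right at top (376,257), (398,264) and (409,244). The last of these is probably the farthest from the base. The marker is at (402,187), the bottle at (208,246) and the flask near (217,178).

```bash
python3 - <<'E'
from h import *
T=bot.camera_info('top');S=bot.camera_info('scene')
bot.read_camera('top');bot.read_camera('scene')
def mask(l,n,i=0): return bot.silhouettes(l,n)
from scipy.optimize import least_squares
m={}
for l in['viewer','shield','paddle_top']:
    for n in ['top','scene']:
        r=mask(l,n)
        if r: m[l,n]=r[0]['region']; print(l,n,r[0]['score'],m[l,n].sum())
# fit viewer pose via silhouette IoU of convex hulls of the model
def W(p,v): 
    c,s=np.cos(p[2]),np.sin(p[2]); v=np.array(v)/1000
    return np.c_[p[0]+c*v[:,0]-s*v[:,1],p[1]+s*v[:,0]+c*v[:,1],v[:,2]]
sh=[(x,y,z) for x in(-75,125) for y in(-131,131) for z in(74,82)]+[(-91,y,78) for y in(-36,36)]
vb=[(x,y,z) for x in(-130,130) for y in(-135,135) for z in(0,46)]+[(x,y,70) for x in(-70,130) for y in(-135,135)]
def hull(ci,P):
    k=4; im=np.zeros((1600,2560),np.uint8)
    q=np.array([proj(ci,x) for x in P]); h=cv2.convexHull(((q+.5)*k).astype(np.int32))
    cv2.fillConvexPoly(im,h,1); return cv2.resize(im*1.0,(640,400),interpolation=cv2.INTER_AREA)
def cost(p,cams):
    c=0
    for n,ci in cams:
        for l,v in(('shield',sh),('viewer',vb if 0 else vb+sh)):
            if (l,n) in m: c+=np.abs(hull(ci,W(p,v))-m[l,n]).sum()/m[l,n].sum()
    return c
from scipy.optimize import minimize
for cams in([('top',T)],[('scene',S)],[('top',T),('scene',S)]):
    r=minimize(cost,[.665,-.052,.0],args=(cams,),method='Nelder-Mead',options=dict(initial_simplex=[[.665,-.052,0],[.685,-.052,.0],[.665,-.035,0],[.665,-.052,.1]],xatol=3e-4,fatol=1e-4))
    print([c[0] for c in cams],np.round(r.x,4),round(r.fun,3)); p=r.x
np.save('vp.npy',p)
print('paddle pred',[proj(c,W(p,[(-103,-85,64)])[0]) for c in(T,S)])
for k in m:
    if k[0]=='paddle_top': ys,xs=np.nonzero(m[k]); print(k,xs.mean(),ys.mean())
vt=bot.silhouettes('vial','top');vs=bot.silhouettes('vial','scene')
for a in vt[:4]:
    for b in vs[:4]:
        ca=[np.mean(i) for i in np.nonzero(a['region'])[::-1]];cb=[np.mean(i) for i in np.nonzero(b['region'])[::-1]]
        X,e=tri(T,ca,S,cb)
        if e<.02: print('vial',np.round(X,3),round(e,4),'dist',round(np.hypot(*X[:2]),3))
E
```

```text
viewer top 0.8 6829
shield top 0.93 5247
shield scene 0.91 2658
paddle_top top 0.42 137
['top'] [ 0.6646 -0.048   0.1441] 0.087
['scene'] [ 0.6626 -0.0503  0.1518] 0.099
['top', 'scene'] [ 0.6641 -0.0484  0.1382] 0.189
paddle pred [array([358.07445628, 202.63895661]), array([356.68628493, 233.9294182 ])]
('paddle_top', 'top') 357.7956204379562 201.07299270072994
vial [ 0.38  -0.28   0.029] 0.0032 dist 0.472
```

Request:
carry_out(moves=[[[0, 0, 5], [0, -6, 0], 0], [[0, 0, 10], [0, -12, 0], 0], [[0, 0, 15], [0, -18, 0], 0], [[0, 0, 20], [0, -24, 0], 0], [[0, 0, 22.5], [0, -30, 0], 0]])

```text
t: 2.02
eef_pos: [0.1425, 0.345, 0.2106]
tool_rot: [-0.0, 0.383, 0.924, 0.0]
contact_force: [-0.1, -0.5, 1.4]
gripper_width: 0.001
```

Request:
carry_out(moves=[[[0, 0, -10.5], [-6, -1.3, -1], 0], [[0, 0, -21], [-12, -2.6, -2], 0], [[0, 0, -31.5], [-18, -3.9, -3], 0], [[0, 0, -42], [-24, -5.2, -4], 0], [[0, 0, -53], [-30, -6.5, -5], 0]])

```text
t: 2.65
eef_pos: [0.2918, 0.1181, 0.2555]
tool_rot: [0.001, -0.019, 1.0, 0.001]
contact_force: [0.4, 1.9, 0.2]
gripper_width: 0.0
```

```bash
cat >> h.py <<'E'
p=np.load('vp.npy')
yaw=p[2]; Rv=R.from_euler('z',yaw).as_matrix()
def V(x,y,z): return Rv@np.array([x,y,z])/1000+[p[0],p[1],0]
def plan(pos,zdir,xdir,o=None):
    """turn & shift from current pose; zdir/xdir world"""
    o=o or bot.get_obs(); A=rot(o['tool_rot']); z=np.array(zdir,float);z/=np.linalg.norm(z)
    x=np.array(xdir,float);x-=z*(x@z);x/=np.linalg.norm(x)
    B=np.c_[x,np.cross(z,x),z]
    t=R.from_matrix(A.T@B).as_rotvec(degrees=True); s=A.T@(np.array(pos)-o['eef_pos'])*100
    print('turn',np.round(t,1),'shift',np.round(s,2)); return B
def st():
    o=bot.get_obs(); print('t',round(o['t'],2),'q',np.round(o['q'],2),'pos',np.round(o['eef_pos'],4),'F',np.round(o['contact_force'],1)); print('x',rot(o['tool_rot'])[:,0].round(2),'z',rot(o['tool_rot'])[:,2].round(2)); return o
E
python3 - <<'E'
from h import *
st()
for a in(55,70):
    c,s=np.cos(np.radians(a)),np.sin(np.radians(a))
    z=Rv@[0,s,-c]; tip=V(-112,-90,110); print(a,tip-.017*z,tip); plan(tip-.017*z,z,Rv@[-1,0,0])
E
```

```text
t 2.65 q [-1.19 -0.31  0.49  2.28  0.16  1.14  0.82] pos [0.2918 0.1181 0.2555] F [0.4 1.9 0.2]
x [-1.   -0.04 -0.  ] z [ 0.  0. -1.]
55 [ 0.56746115 -0.16677286  0.1197508 ] [ 0.56554261 -0.15298007  0.11      ]
turn [-54.9   2.8  -5.2] shift [-26.41 -29.57  13.56]
70 [ 0.56774347 -0.16880251  0.11581434] [ 0.56554261 -0.15298007  0.11      ]
turn [-69.8   3.6  -4.9] shift [-26.43 -29.77  13.96]
```

Request:
carry_out(moves=[[[0, 0, -1], [-4, -4.5, -1], 0], [[0, 0, -2], [-8, -9, -2], 0], [[0, 0, -3], [-12, -13.5, -3], 0], [[0, 0, -4], [-16, -18, -3], 0], [[0, 0, -5.5], [-20, -22.5, -3], 0]])

```text
t: 3.28
eef_pos: [0.476, -0.0749, 0.2859]
tool_rot: [-0.004, -0.058, 0.998, 0.004]
contact_force: [0.2, 1.7, 0.1]
gripper_width: -0.001
```

Request:
carry_out(moves=[[[-10, 0, 0], [0, -4.5, 0], 0], [[-20, 0, 0], [0, -9, 0], 0], [[-30, 0, 0], [0, -13.5, 0], 0], [[-40, 0, 0], [0, -15, 0], 0], [[-50, 0, 0], [0, -16, 0], 0]])

```text
t: 3.9
eef_pos: [0.4939, -0.2283, 0.2842]
tool_rot: [-0.031, -0.053, 0.959, 0.276]
contact_force: [1.2, 1.5, 0.6]
gripper_width: -0.002
```

```bash
python3 - <<'E'
from h import *
st()
for a in(55,70):
    c,s=np.cos(np.radians(a)),np.sin(np.radians(a))
    z=Rv@[0,s,-c]; tip=V(-112,-90,110); print(a); plan(tip-.017*z,z,Rv@[-1,0,0])
E
```

```text
t 3.9 q [-0.03  0.59  0.92  1.6  -0.71  1.72  2.7 ] pos [ 0.4939 -0.2283  0.2842] F [1.2 1.5 0.6]
x [-0.99 -0.12  0.03] z [-0.09  0.53 -0.85]
55
turn [-22.8  -0.5  -2.1] shift [-8.54 -4.2  16.48]
70
turn [-37.8  -0.3  -2.1] shift [-8.56 -4.58 16.71]
```

Request:
carry_out(moves=[[[0, 0, 10.5], [0, 0, 0], 0], [[0, 0, 21], [0, 0, 0], 0], [[0, 0, 31.5], [0, 0, 0], 0], [[0, 0, 42], [0, 0, 0], 0], [[0, 0, 52.5], [0, 0, 0], 0]])

```text
t: 4.53
eef_pos: [0.4926, -0.2277, 0.2836]
tool_rot: [-0.151, 0.381, 0.882, 0.231]
contact_force: [0.1, 0.2, 1.0]
gripper_width: -0.002
```

Request:
carry_out(moves=[[[0, 0, 10], [0, 0, 0], 0], [[0, 0, 20], [0, 0, 0], 0], [[0, 0, 30], [0, 0, 0], 0], [[0, 0, 37.5], [0, 0, 0], 0], [[0, 0, 37.5], [0, 0, 0], 0]])

```text
t: 5.15
eef_pos: [0.4926, -0.2277, 0.2834]
tool_rot: [-0.216, 0.642, 0.715, 0.17]
contact_force: [0.3, -0.7, -0.2]
gripper_width: 0.0
```

```bash
python3 - <<'E'
from h import *
st()
for a in(50,60,70):
    c,s=np.cos(np.radians(a)),np.sin(np.radians(a))
    z=Rv@[0,s,-c]; tip=V(-112,-100,130); print(a); plan(tip-.017*z,z,Rv@[0,c,s])
E
```

```text
t 5.15 q [-0.16  0.78  1.26  1.61 -0.87  1.87  1.31] pos [ 0.4926 -0.2277  0.2834] F [ 0.3 -0.7 -0.2]
x [-0.08  0.84  0.53] z [-0.09  0.52 -0.85]
50
turn [-0.7 18.  -2.2] shift [-3.76  8.65 14.11]
60
turn [-0.5 28.  -2.3] shift [-4.03  8.67 14.22]
70
turn [-0.3 38.  -2.3] shift [-4.28  8.68 14.39]
```

Request:
carry_out(moves=[[[0, 5, 0], [-1, 2, 2], 0], [[0, 10, 0], [-2, 4, 4], 0], [[0, 15, 0], [-2.5, 6, 6], 0], [[0, 20, -1], [-3, 8, 8], 0], [[0, 24, -2], [-3.5, 8.7, 10], 0]])

```text
t: 5.78
eef_pos: [0.5735, -0.1949, 0.1769]
tool_rot: [-0.357, 0.579, 0.666, 0.306]
contact_force: [0.2, -0.6, -0.8]
gripper_width: -0.0
```

```bash
python3 - <<'E'
from h import *
st()
for a in(30,50,60,70):
    c,s=np.cos(np.radians(a)),np.sin(np.radians(a))
    z=Rv@[0,s,-c]; tip=V(-112,-88,100); print(a); plan(tip-.017*z,z,Rv@[0,c,s])
im=bot.read_camera('scene');cv2.imwrite('pics/s1.png',im[...,::-1])
E
```

```text
t 5.78 q [ 0.23  0.92  0.63  1.41 -0.97  1.91  1.18] pos [ 0.5735 -0.1949  0.1769] F [ 0.2 -0.6 -0.8]
x [-0.07  0.55  0.83] z [-0.12  0.82 -0.56]
30
turn [ -0.4 -26.1  -0. ] shift [-3.15 -0.15  6.46]
50
turn [-0.4 -6.1 -0.1] shift [-3.72 -0.16  6.3 ]
60
turn [-0.4  3.9 -0.1] shift [-4.01 -0.15  6.29]
70
turn [-0.4 13.9 -0.2] shift [-4.31 -0.15  6.34]
```

View pics/s1.png

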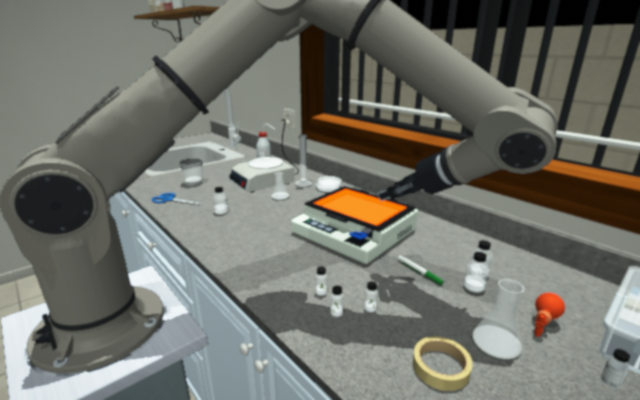

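```bash
python3 - <<'E'
from h import *
st(); a=np.radians(57); c,s=np.cos(a),np.sin(a); z=Rv@[0,s,-c]
for h in(85,64,60): tip=V(-116,-88,h); plan(tip-.017*z,z,Rv@[0,c,s])
E
```

```text
t 5.83 q [ 0.23  0.93  0.62  1.42 -0.97  1.9   1.18] pos [ 0.5723 -0.1939  0.173 ] F [-0.6  2.2 -3.8]
x [-0.07  0.55  0.83] z [-0.12  0.82 -0.55]
turn [-0.5  0.6 -0.4] shift [-4.95 -0.41  6.79]
turn [-0.5  0.6 -0.4] shift [-6.7  -0.39  7.95]
turn [-0.5  0.6 -0.4] shift [-7.03 -0.38  8.17]
```

Request:
carry_out(moves=[[[0, 0.5, 0], [-2.5, -0.4, 3.5], 0], [[0, 0.5, 0], [-4.95, -0.4, 6.8], 0], [[0, 0.5, 0], [-6.2, -0.4, 7.6], 0], [[0, 0.5, 0], [-6.7, -0.4, 8.0], 0], [[0, 0.5, 0], [-6.9, -0.4, 8.1], 0]])

```text
t: 6.45
eef_pos: [0.564, -0.1687, 0.0758]
tool_rot: [-0.359, 0.58, 0.664, 0.307]
contact_force: [-0.3, 0.4, -0.0]
gripper_width: -0.001
```

```bash
python3 - <<'E'
from h import *
st(); a=np.radians(57); c,s=np.cos(a),np.sin(a); z=Rv@[0,s,-c]
for h in(64,55,50): tip=V(-116,-88,h); plan(tip-.017*z,z,Rv@[0,c,s])
im=bot.read_camera('wrist');im2=bot.read_camera('scene')
cv2.imwrite('pics/w2.png',np.vstack([im[:,:,::-1][:, :],cv2.resize(im2[160:280,280:472],(640,400))[...,::-1]])[::1][:, :].copy()) 
b=cv2.imread('pics/w2.png'); cv2.imwrite('pics/w2.png',cv2.resize(b,None,fx=.74,fy=.74))
E
```

```text
t 6.45 q [ 0.21  1.02  0.59  1.49 -1.01  1.78  1.28] pos [ 0.564  -0.1687  0.0758] F [-0.3  0.4 -0. ]
x [-0.07  0.55  0.83] z [-0.12  0.82 -0.55]
turn [-0.4  0.6 -0.4] shift [-0.04 -0.03  0.4 ]
turn [-0.4  0.6 -0.4] shift [-0.79 -0.02  0.89]
turn [-0.4  0.6 -0.4] shift [-1.2  -0.01  1.17]
```

View pics/w2.png

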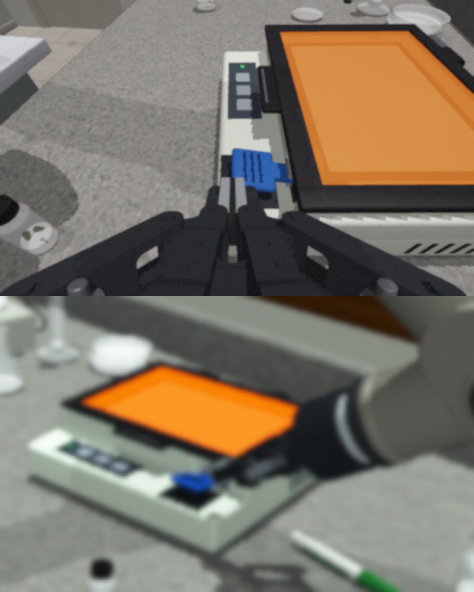

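The fingertips are at about (235,190) in the wrist crop. They stop just short of the blue paddle (232-290, 150-190), there is no contact force yet, and the shield is still shut. I'll measure the paddle in the wrist view.

```bash
python3 - <<'E'
from h import *
o=bot.get_obs();ci=bot.camera_info('wrist');im=bot.read_camera('wrist')
for n,P in dict(c=(-103,-85,64),fl=(-120,-66,67),fr=(-120,-104,67),bl=(-86,-66,60),br=(-86,-104,60)).items(): print(n,proj(ci,V(*P)).round(1))
A=rot(o['tool_rot']); print('tip',proj(ci,o['eef_pos']+.017*A[:,2]).round(1),'tiplow',proj(ci,o['eef_pos']+.017*A[:,2]-.011*A[:,0]).round(1))
hsv=cv2.cvtColor(im,cv2.COLOR_RGB2HSV);m=cv2.inRange(hsv,(105,130,50),(125,255,255))
n,l,s,c=cv2.connectedComponentsWithStats(m);k=1+s[1:,4].argmax();print(s[k],c[k])
for l in('shield','viewer'):
    for r in bot.silhouettes(l,'wrist')[:1]:
        q=cv2.approxPolyDP(cv2.findContours(r['region'].astype(np.uint8),0,1)[0][0],6,True)[:,0]; print(l,r['score'],q.tolist())
for y in(-131,131):
    for x in(-75,125): print('shield corner',x,y,proj(ci,V(x,y,82)).round())
E
```

```text
c [338.1 223.1]
fl [308.9 195.4]
fr [308.1 248.2]
bl [363.7 202.6]
br [370.3 255. ]
tip [315.8 229.3] tiplow [315.8 247.5]
[ 312  201   85   60 3197] [348.74569909 229.7500782 ]
shield 0.72 [[357, 35], [366, 87], [347, 91], [353, 150], [379, 155], [404, 285], [639, 287], [639, 102], [624, 78], [558, 32]]
shield corner -75 -131 [407. 280.]
shield corner 125 -131 [860. 279.]
shield corner -75 131 [358.  31.]
shield corner 125 131 [569.  29.]
```

Request:
carry_out(moves=[[[0, 0, 0], [0, 0.3, 0.5], 0], [[0, 0, 0], [-0.4, 0.3, 1.0], 0], [[0, 0, 0], [-0.8, 0.3, 1.3], 0], [[0, 0, 0], [-0.8, 0.3, 1.3], 0]])

```text
t: 7.2
eef_pos: [0.5651, -0.1606, 0.0604]
tool_rot: [-0.361, 0.58, 0.663, 0.307]
contact_force: [0.2, 0.2, -0.2]
gripper_width: 0.001
```

```bash
python3 - <<'E'
from h import *
o=st();ci=bot.camera_info('wrist');im=bot.read_camera('wrist')
A=rot(o['tool_rot']); t=o['eef_pos']+.017*A[:,2];print('tip in viewer',Rv.T@(t-[p[0],p[1],0]))
b=bot.read_camera('scene')[160:280,280:472]
cv2.imwrite('pics/w3.png',cv2.resize(np.vstack([im,cv2.resize(b,(640,400))])[...,::-1],None,fx=.74,fy=.74))
E
```

```text
t 7.2 q [ 0.2   1.04  0.58  1.5  -1.02  1.76  1.29] pos [ 0.5651 -0.1606  0.0604] F [ 0.2  0.2 -0.2]
x [-0.07  0.55  0.83] z [-0.12  0.82 -0.55]
tip in viewer [-0.11360025 -0.08335483  0.05099435]
```

View pics/w3.png

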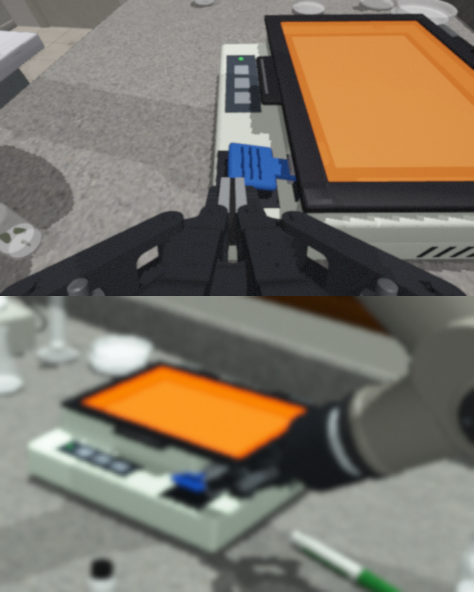

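The shield is still shut and there is no force. The tips at (235,180) look level with the paddle's right edge. I'll zoom in.

```bash
python3 - <<'E'
from h import *
o=bot.get_obs();ci=bot.camera_info('wrist');im=bot.read_camera('wrist')
A=rot(o['tool_rot'])
for k in(0,.007,.017): print(k,proj(ci,o['eef_pos']+k*A[:,2]).round(1),proj(ci,o['eef_pos']+k*A[:,2]+.011*A[:,0]).round(1))
for n,P in dict(c=(-103,-85,64),fl=(-120,-66,67),fr=(-120,-104,67),bl=(-86,-66,60),br=(-86,-104,60)).items(): print(n,proj(ci,V(*P)).round(1))
cv2.imwrite('pics/w4.png',cv2.resize(im[170:300,250:440],None,fx=4,fy=4,interpolation=cv2.INTER_CUBIC)[...,::-1])
E
```

```text
0 [316.  240.8] [316.  220.4]
0.007 [315.9 235.8] [315.9 216.2]
0.017 [315.8 229.4] [315.8 210.6]
c [335.3 217.1]
fl [303.8 187.4]
fr [302.1 244. ]
bl [363.3 195.3]
br [370.4 251.5]
```

View pics/w4.png

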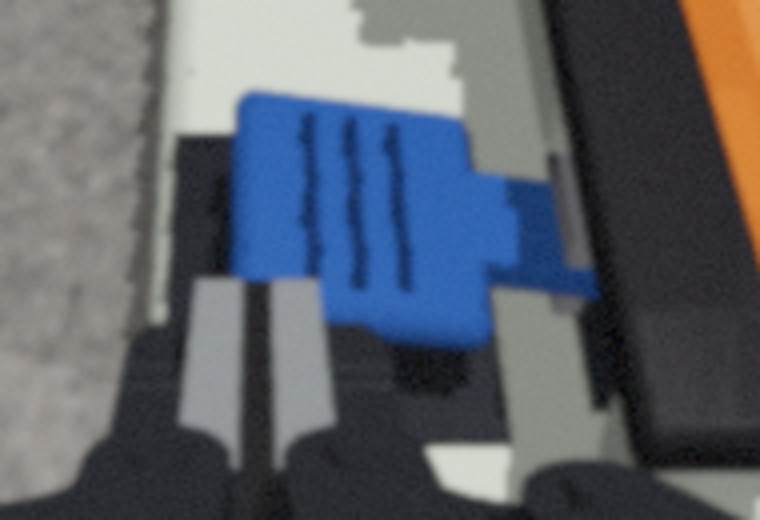

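The fingertips end at about (315,240) and cover only the paddle's front-right corner. I'll lift, yaw the tool so that its body leans clear of the shield, reach further over the pad, and press again.

```bash
python3 - <<'E'
from h import *
st(); a=np.radians(55); b=np.radians(25);c,s=np.cos(a),np.sin(a); z=Rv@[s*np.sin(b),s*np.cos(b),-c]; x=Rv@[c*np.sin(b),c*np.cos(b),s]
for h in(90,70,60,50): print(h);plan(V(-106,-83,h)-.008*z,z,x)
E
```

```text
t 7.35 q [ 0.2   1.04  0.58  1.5  -1.02  1.76  1.29] pos [ 0.5654 -0.1611  0.061 ] F [ 0.3 -0.1  1.5]
x [-0.07  0.55  0.83] z [-0.12  0.82 -0.55]
90
turn [-21.1  -1.3  13.7] shift [ 3.3   0.41 -1.1 ]
70
turn [-21.1  -1.3  13.7] shift [1.64 0.43 0.  ]
60
turn [-21.1  -1.3  13.7] shift [0.8  0.45 0.55]
50
turn [-21.1  -1.3  13.7] shift [-0.03  0.46  1.11]
```

Request:
carry_out(moves=[[[0, 0, 0], [2.2, 0, -1.3], 0], [[-7, 0, 4.5], [3.3, 0.2, -1.2], 0], [[-14, -0.5, 9], [3.3, 0.4, -1.1], 0], [[-21, -1.3, 13.7], [3.3, 0.4, -1.1], 0], [[-21, -1.3, 13.7], [1.6, 0.4, 0], 0]])

```text
t: 7.98
eef_pos: [0.5681, -0.1526, 0.0772]
tool_rot: [-0.273, 0.714, 0.527, 0.372]
contact_force: [0.4, -0.2, -0.2]
gripper_width: 0.0
```

```bash
python3 - <<'E'
from h import *
st(); a=np.radians(55); b=np.radians(25);c,s=np.cos(a),np.sin(a); z=Rv@[s*np.sin(b),s*np.cos(b),-c]; x=Rv@[c*np.sin(b),c*np.cos(b),s]
for h in(70,60,50,40): print(h);plan(V(-106,-83,h)-.008*z,z,x)
ci=bot.camera_info('wrist');im=bot.read_camera('wrist')
cv2.imwrite('pics/w5.png',cv2.resize(im[100:400,150:500],None,fx=2,fy=2)[...,::-1])
E
```

```text
t 7.97 q [ 0.19  0.9   0.63  1.81 -1.27  1.57  1.2 ] pos [ 0.5681 -0.1526  0.0772] F [ 0.4 -0.2 -0.2]
x [0.17 0.55 0.82] z [ 0.24  0.78 -0.57]
70
turn [0.1 0.  0. ] shift [-0.14  0.02  0.25]
60
turn [0.1 0.  0. ] shift [-0.96  0.01  0.83]
50
turn [0.1 0.  0. ] shift [-1.78  0.01  1.4 ]
40
turn [0.1 0.  0. ] shift [-2.6   0.01  1.97]
```

View pics/w5.png

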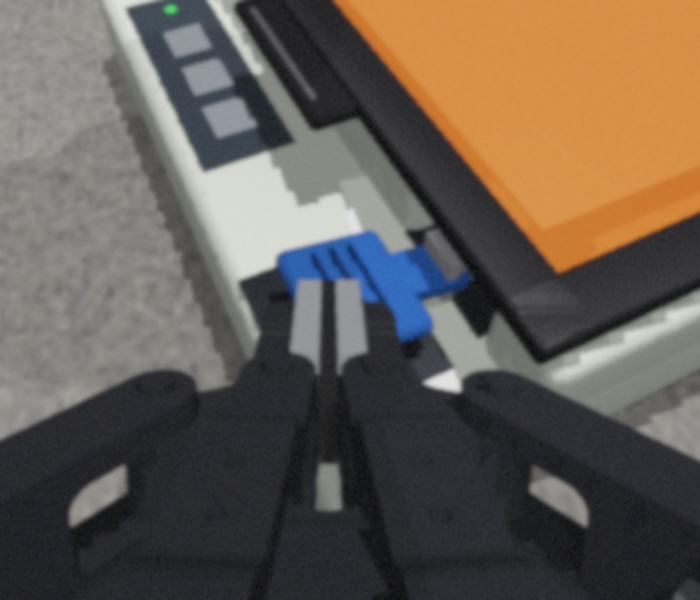

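The tips now cover the middle of the paddle at about (325,285). I'll press straight down.

Request:
carry_out(moves=[[[0, 0, 0], [-0.9, 0, 0.8], 0], [[0, 0, 0], [-1.4, 0, 1.1], 0], [[0, 0, 0], [-1.8, 0, 1.4], 0], [[0, 0, 0], [-1.8, 0, 1.4], 0]])

```text
t: 8.52
eef_pos: [0.5681, -0.1508, 0.0517]
tool_rot: [-0.276, 0.713, 0.527, 0.371]
contact_force: [-4.8, -1.1, 5.9]
gripper_width: -0.001
```

```bash
cat > sh.py <<'E'
from h import *
def shield_angle(cams=('scene','top')):
    from scipy.optimize import minimize_scalar
    res=[]
    for n in cams:
        bot.read_camera(n);ci=bot.camera_info(n);r=bot.silhouettes('shield',n)
        if not r: print(n,'none');continue
        m=r[0]['region']; best=[]
        for th in np.arange(0,1.76,.02):
            P=[];c,s=np.cos(th),np.sin(th)
            for d,w in((0,131),(200,131),(216,36)):
                for h in(0,8):
                    for y in(-w,w): P.append(V(125-d*c+h*s*0+h*s,y,74+d*s+h*c))
            q=np.array([proj(ci,X) for X in P]);im=np.zeros((400,640),np.uint8)
            cv2.fillConvexPoly(im,cv2.convexHull(np.round(q).astype(np.int32)),1)
            best.append(((im&m).sum()/(im|m).sum(),th))
        print(n,'score',round(r[0]['score'],2),'IoU,theta',[(round(a,2),round(b,2)) for a,b in sorted(best)[::-1][:4]])
E
python3 -c "
from sh import *
st();shield_angle()"
```

```text
t 8.53 q [ 0.2   0.94  0.6   1.81 -1.29  1.55  1.23] pos [ 0.5681 -0.1508  0.0517] F [-4.8 -1.1  5.9]
x [0.17 0.55 0.82] z [ 0.24  0.78 -0.57]
scene score 0.83 IoU,theta [(np.float64(0.72), np.float64(0.02)), (np.float64(0.72), np.float64(0.0)), (np.float64(0.71), np.float64(0.04)), (np.float64(0.68), np.float64(0.06))]
top score 0.78 IoU,theta [(np.float64(0.91), np.float64(0.04)), (np.float64(0.91), np.float64(0.16)), (np.float64(0.91), np.float64(0.14)), (np.float64(0.91), np.float64(0.06))]
```

Request:
carry_out(moves=[[[0, 0, 0], [-0.2, 0, 0.15], 0], [[0, 0, 0], [-0.35, 0, 0.25], 0], [[0, 0, 0], [-0.5, 0, 0.35], 0], [[0, 0, 0], [-0.5, 0, 0.35], 0]])

```text
t: 9.22
eef_pos: [0.5662, -0.1511, 0.0457]
tool_rot: [-0.277, 0.713, 0.527, 0.37]
contact_force: [-10.9, -1.5, 8.1]
gripper_width: 0.001
```

```bash
python3 -c "
from sh import *
st();shield_angle()"
```

```text
t 9.22 q [ 0.21  0.95  0.6   1.81 -1.29  1.55  1.23] pos [ 0.5662 -0.1511  0.0457] F [-10.9  -1.5   8.1]
x [0.17 0.55 0.82] z [ 0.24  0.78 -0.57]
scene score 0.74 IoU,theta [(np.float64(0.75), np.float64(0.24)), (np.float64(0.72), np.float64(0.22)), (np.float64(0.71), np.float64(0.26)), (np.float64(0.67), np.float64(0.2))]
top score 0.84 IoU,theta [(np.float64(0.91), np.float64(0.34)), (np.float64(0.91), np.float64(0.36)), (np.float64(0.91), np.float64(0.38)), (np.float64(0.91), np.float64(0.32))]
```

Request:
carry_out(moves=[[[0, 0, 0], [-0.2, -0.1, 0.1], 0], [[0, 0, 0], [-0.4, -0.2, 0.2], 0], [[0, 0, 0], [-0.4, -0.2, 0.2], 0]])

```text
t: 9.8
eef_pos: [0.565, -0.1513, 0.0423]
tool_rot: [-0.276, 0.713, 0.527, 0.371]
contact_force: [-8.8, -3.8, 11.3]
gripper_width: 0.001
```

```bash
python3 - <<'E'
from sh import *
o=st()
im=bot.read_camera('wrist');b=bot.read_camera('scene')[150:290,260:484]
cv2.imwrite('pics/w6.png',np.hstack([cv2.resize(im[100:350,180:480],(400,333)),cv2.resize(b,(400,333))[:333]])[...,::-1])
E
```

```text
t 9.8 q [ 0.21  0.95  0.6   1.81 -1.29  1.55  1.24] pos [ 0.565  -0.1513  0.0423] F [-8.8 -3.8 11.3]
x [0.17 0.55 0.82] z [ 0.24  0.78 -0.57]
```

View pics/w6.png

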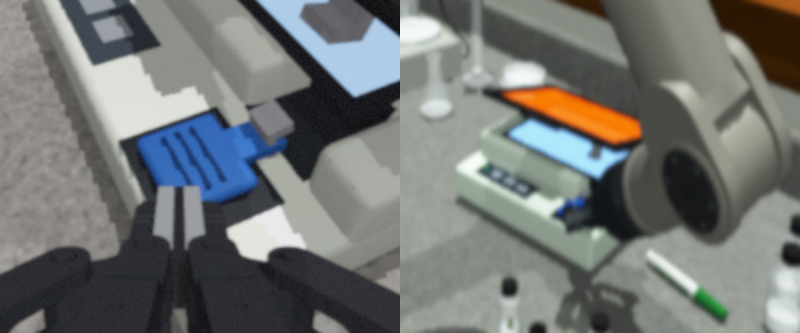

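The shield has sprung free: the pane shows blue under it and the fit gives 0.24 rad. The paddle is level and pressed. Before lifting, I'll check where the real fingertip lies relative to the TCP.

```bash
python3 - <<'E'
from h import *
S=bot.camera_info('scene'); P=np.array([.5651,-.1606,.0604]);z=np.array([-.12,.82,-.55])
for k in(.017,0,-.028): q=proj(S,P+k*z); print(k,q.round(1),'in w3 crop',((q-[280,160])*[640/192*.74,400/120*.74]+[0,296]).round())
q=proj(S,V(-103,-85,60));print('paddle',((q-[280,160])*[640/192*.74,400/120*.74]+[0,296]).round())
o=st();A=rot(o['tool_rot'])
a=np.radians(55);c,s=np.cos(a),np.sin(a)
z=Rv@[0,s,-c];x=Rv@[0,c,s]
for nm,t in dict(back=V(-150,-130,80),under=V(-65,-120,85)).items(): print(nm);plan(t-.0*z,z,x)
E
```

```text
0.017 [353.5 239.7] in w3 crop [181. 492.]
0 [358.2 238.2] in w3 crop [193. 489.]
-0.028 [366.  235.7] in w3 crop [212. 483.]
paddle [189. 482.]
t 9.9 q [ 0.21  0.95  0.6   1.81 -1.29  1.55  1.24] pos [ 0.565  -0.1513  0.0423] F [-8.4 -3.7 12.1]
x [0.17 0.55 0.82] z [ 0.24  0.78 -0.57]
back
turn [ 20.3  -0.1 -14.4] shift [ 0.02 -1.68 -6.56]
under
turn [ 20.3  -0.1 -14.4] shift [ 3.01  5.61 -3.18]
```

Request:
carry_out(moves=[[[0, 0, 0], [0.5, -1, -3], 0], [[0, 0, 0], [1, -1.5, -7], 0], [[7, 0, -5], [1, 0, -10], 0], [[14, 0, -10], [1, 2, -10], 0], [[20.3, 0, -14.4], [1, 4, -10], 0]])

```text
t: 10.52
eef_pos: [0.5833, -0.2361, 0.1064]
tool_rot: [-0.348, 0.581, 0.67, 0.303]
contact_force: [0.4, -0.3, -0.5]
gripper_width: -0.002
```

```bash
python3 - <<'E'
from sh import *
o=st();A=rot(o['tool_rot'])
a=np.radians(55);c,s=np.cos(a),np.sin(a)
z=Rv@[0,s,-c];x=Rv@[0,c,s]
for y,h in((-150,113),(-93,73),(-93,90)): print(h);plan(V(-55,y,h),z,x)
shield_angle(('scene',))
E
```

```text
t 10.53 q [ 0.3   1.04  0.59  1.33 -0.97  1.86  1.22] pos [ 0.5833 -0.2361  0.1064] F [ 0.4 -0.3 -0.5]
x [-0.08  0.57  0.82] z [-0.11  0.81 -0.57]
113
turn [-0.1  0.1  0.2] shift [1.95 5.1  1.64]
73
turn [-0.1  0.1  0.2] shift [1.95 5.11 8.6 ]
90
turn [-0.1  0.1  0.2] shift [3.34 5.11 7.63]
scene score 0.65 IoU,theta [(np.float64(0.87), np.float64(0.24)), (np.float64(0.83), np.float64(0.22)), (np.float64(0.79), np.float64(0.26)), (np.float64(0.78), np.float64(0.2))]
```

Request:
carry_out(moves=[[[0, 0, 0], [0.5, 2.5, 0], 0], [[0, 0, 0], [1.5, 5.1, 1], 0], [[0, 0, 0], [1.9, 5.1, 4.5], 0], [[0, 0, 0], [1.9, 5.1, 8.0], 0], [[0, 0, 0], [1.9, 5.1, 8.6], 0]])

```text
t: 11.25
eef_pos: [0.6212, -0.1448, 0.0716]
tool_rot: [-0.35, 0.582, 0.669, 0.304]
contact_force: [-0.2, 0.2, -0.2]
gripper_width: -0.001
```

```bash
python3 - <<'E'
from sh import *
o=st();A=rot(o['tool_rot'])
# arc: displacement of shield point at r=180 from th=.24
for th in(.24,.35,.5,.65,.8,.95,1.1,1.22):
    d=lambda t:np.array([-185*np.cos(t),0,185*np.sin(t)])
    print(th,(A.T@Rv@(d(th)-d(.24))/10).round(2))
im=bot.read_camera('wrist');b=bot.read_camera('scene')[150:290,260:484]
cv2.imwrite('pics/w7.png',np.hstack([cv2.resize(im,(480,300)),cv2.resize(b,(320,200))[:333][np.r_[0:200,0:100]]])[...,::-1])
E
```

```text
t 11.25 q [ 0.19  1.04  0.54  1.4  -1.05  1.75  1.17] pos [ 0.6212 -0.1448  0.0716] F [-0.2  0.2 -0.2]
x [-0.08  0.57  0.82] z [-0.11  0.81 -0.57]
0.24 [0. 0. 0.]
0.35 [ 1.6   0.59 -1.11]
0.5 [ 3.67  1.73 -2.56]
0.65 [ 5.58  3.23 -3.89]
0.8 [ 7.29  5.07 -5.07]
0.95 [ 8.75  7.2  -6.09]
1.1 [ 9.93  9.56 -6.92]
1.22 [10.66 11.6  -7.42]
```

View pics/w7.png

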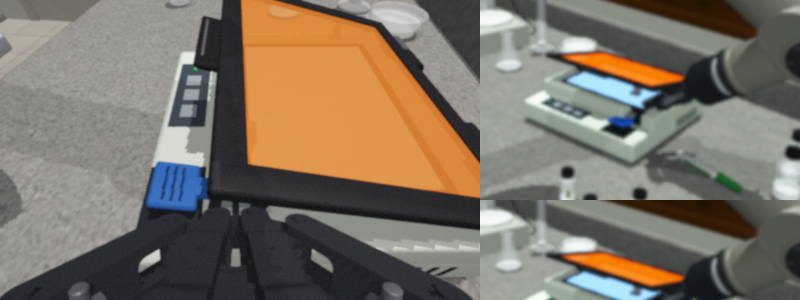

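The fingertips sit under the shield's right-front edge at about (235,205). The paddle is back up. I'll now lift along the arc.

Request:
carry_out(moves=[[[0, 0, 0], [0.7, 0, -0.5], 0], [[0, 0, 0], [2.3, 0.6, -1.6], 0], [[0, 0, 0], [3.3, 1.1, -2.3], 0], [[0, 0, 0], [4.4, 1.7, -3.0], 0], [[0, 0, 0], [5.4, 2.5, -3.8], 0]])

```text
t: 11.98
eef_pos: [0.6472, -0.1454, 0.1397]
tool_rot: [-0.347, 0.583, 0.669, 0.303]
contact_force: [1.2, -1.8, -5.7]
gripper_width: 0.002
```

```bash
python3 - <<'E'
from sh import *
o=st();A=rot(o['tool_rot'])
for th in(.65,.73,.8,.88,.95,1.03,1.1,1.16,1.22):
    d=lambda t:np.array([-185*np.cos(t),0,185*np.sin(t)])
    print(th,(A.T@Rv@(d(th)-d(.58))/10).round(1))
shield_angle()
E
```

```text
t 11.97 q [ 0.18  0.98  0.55  1.33 -1.05  1.82  1.07] pos [ 0.6472 -0.1454  0.1397] F [ 1.2 -1.8 -5.7]
x [-0.08  0.57  0.82] z [-0.11  0.81 -0.58]
0.65 [ 0.9  0.7 -0.6]
0.73 [ 1.8  1.7 -1.3]
0.8 [ 2.6  2.6 -1.8]
0.88 [ 3.4  3.7 -2.4]
0.95 [ 4.   4.7 -2.8]
1.03 [ 4.7  6.  -3.3]
1.1 [ 5.2  7.1 -3.6]
1.16 [ 5.6  8.1 -3.9]
1.22 [ 5.9  9.1 -4.1]
scene score 0.58 IoU,theta [(np.float64(0.76), np.float64(0.6)), (np.float64(0.75), np.float64(0.58)), (np.float64(0.69), np.float64(0.62)), (np.float64(0.64), np.float64(0.64))]
top score 0.91 IoU,theta [(np.float64(0.94), np.float64(0.66)), (np.float64(0.94), np.float64(0.64)), (np.float64(0.94), np.float64(0.68)), (np.float64(0.93), np.float64(0.62))]
```

Request:
carry_out(moves=[[[0, 0, 0], [0.9, 0.7, -0.6], 0], [[0, 0, 0], [1.8, 1.7, -1.3], 0], [[0, 0, 0], [2.6, 2.6, -1.8], 0], [[0, 0, 0], [3.4, 3.7, -2.4], 0], [[0, 0, 0], [4.0, 4.7, -2.8], 0]])

```text
t: 12.8
eef_pos: [0.694, -0.1378, 0.1885]
tool_rot: [-0.348, 0.582, 0.669, 0.304]
contact_force: [-1.7, -0.6, -4.0]
gripper_width: -0.004
```

```bash
python3 - <<'E'
from sh import *
o=st();A=rot(o['tool_rot'])
for th in(1.0,1.05,1.1,1.16,1.22):
    d=lambda t:np.array([-185*np.cos(t),0,185*np.sin(t)])
    print(th,(A.T@Rv@(d(th)-d(.95))/10).round(1))
shield_angle()
E
```

```text
t 12.8 q [ 0.19  0.97  0.52  1.19 -1.06  1.87  0.93] pos [ 0.694  -0.1378  0.1885] F [-1.7 -0.6 -4. ]
x [-0.08  0.57  0.82] z [-0.11  0.81 -0.57]
1.0 [ 0.4  0.8 -0.3]
1.05 [ 0.8  1.6 -0.6]
1.1 [ 1.2  2.4 -0.8]
1.16 [ 1.6  3.4 -1.1]
1.22 [ 1.9  4.4 -1.3]
scene score 0.88 IoU,theta [(np.float64(0.88), np.float64(0.96)), (np.float64(0.86), np.float64(0.98)), (np.float64(0.86), np.float64(0.94)), (np.float64(0.85), np.float64(1.0))]
top score 0.88 IoU,theta [(np.float64(0.9), np.float64(1.04)), (np.float64(0.89), np.float64(1.02)), (np.float64(0.87), np.float64(1.06)), (np.float64(0.86), np.float64(1.0))]
```

Request:
carry_out(moves=[[[0, 0, 0], [0.4, 0.8, -0.3], 0], [[0, 0, 0], [0.8, 1.6, -0.6], 0], [[0, 0, 0], [1.2, 2.4, -0.8], 0], [[0, 0, 0], [1.6, 3.4, -1.1], 0], [[0, 0, 0], [1.6, 3.4, -1.1], 0]])

```text
t: 13.62
eef_pos: [0.7278, -0.1328, 0.208]
tool_rot: [-0.347, 0.582, 0.669, 0.304]
contact_force: [0.1, 0.2, -0.1]
gripper_width: 0.0
```

```bash
python3 - <<'E'
from sh import *
o=st();A=rot(o['tool_rot'])
shield_angle()
# paths & vial
for d in([-80,0,0],[-80,-100,60]): print((A.T@Rv@np.array(d)/10).round(1))
E
```

```text
t 13.62 q [ 0.21  0.99  0.47  1.08 -1.07  1.88  0.83] pos [ 0.7278 -0.1328  0.208 ] F [ 0.1  0.2 -0.1]
x [-0.08  0.57  0.82] z [-0.11  0.81 -0.57]
scene score 0.95 IoU,theta [(np.float64(0.87), np.float64(1.18)), (np.float64(0.86), np.float64(1.16)), (np.float64(0.86), np.float64(1.14)), (np.float64(0.86), np.float64(1.2))]
top score 0.74 IoU,theta [(np.float64(0.84), np.float64(1.24)), (np.float64(0.82), np.float64(1.22)), (np.float64(0.74), np.float64(1.26)), (np.float64(0.73), np.float64(1.2))]
[ 0. -8. -0.]
[ -0.8  -8.  -11.6]
```

Request:
carry_out(moves=[[[0, 0, 0], [0, -4, 0], 0], [[0, 0, 0], [0, -8, -2], 0], [[0, 0, 0], [0, -11, -6], 4], [[0, 0, 0], [0, -14, -11], 5], [[0, -9, 0], [1, -16, -15], 5]])

```text
t: 14.45
eef_pos: [0.5806, -0.2766, 0.2991]
tool_rot: [-0.295, 0.608, 0.691, 0.258]
contact_force: [0.7, 0.3, 0.6]
gripper_width: 0.585
```

```bash
python3 - <<'E'
from sh import *
o=st();plan([.44,-.315,.26],[0,0,-1],[-.7,.7,0])
shield_angle()
T=bot.camera_info('top');S=bot.camera_info('scene')
vt=bot.silhouettes('vial','top');vs=bot.silhouettes('vial','scene')
for a in vt[:5]: print('t',a['score'],[round(np.mean(i),1) for i in np.nonzero(a['region'])[::-1]])
for a in vs[:5]: print('s',a['score'],[round(np.mean(i),1) for i in np.nonzero(a['region'])[::-1]])
for a in vt[:5]:
    for b in vs[:5]:
        f=lambda a:[np.mean(i) for i in np.nonzero(a['region'])[::-1]]
        X,e=tri(T,f(a),S,f(b))
        if e<.03 and -.02<X[2]<.08: print('vial',np.round(X,3),round(e,4),'dist',round(np.hypot(*X[:2]),3))
E
```

```text
t 14.45 q [ 0.48  0.73  0.27  1.19 -0.69  1.88  0.89] pos [ 0.5806 -0.2766  0.2991] F [0.7 0.3 0.6]
x [-0.09  0.69  0.72] z [-0.09  0.71 -0.69]
turn [ 15.  -44.5 -35.6] shift [ -4.23 -14.42   1.29]
scene score 0.83 IoU,theta [(np.float64(0.92), np.float64(1.2)), (np.float64(0.91), np.float64(1.18)), (np.float64(0.91), np.float64(1.22)), (np.float64(0.9), np.float64(1.16))]
top none
t 0.63 [np.float64(407.5), np.float64(243.2)]
t 0.46 [np.float64(374.5), np.float64(256.4)]
s 0.85 [np.float64(321.2), np.float64(281.5)]
s 0.76 [np.float64(337.0), np.float64(302.0)]
s 0.66 [np.float64(371.4), np.float64(297.1)]
vial [ 0.444 -0.315  0.029] 0.0024 dist 0.545
vial [ 0.401 -0.206  0.029] 0.0026 dist 0.451
```

Request:
carry_out(moves=[[[2.5, -7.4, -6], [-0.7, -2.4, 0.2], 5], [[5, -14.8, -12], [-1.4, -4.8, 0.4], 5], [[7.5, -22, -18], [-2.1, -7.2, 0.6], 5], [[10, -29.6, -23.6], [-2.8, -9.6, 0.8], 5], [[12.5, -37, -29.6], [-3.5, -12, 1], 5]])

```text
t: 15.38
eef_pos: [0.4677, -0.3029, 0.2674]
tool_rot: [-0.05, 0.423, 0.904, 0.044]
contact_force: [-0.5, 0.5, 0.4]
gripper_width: 0.588
```

```bash
python3 - <<'E'
from h import *
st();plan([.444,-.315,.22],[0,0,-1],[-.7,.7,0])
E
```

```text
t 15.38 q [ 0.28  0.31  0.3   1.7  -0.17  1.26  1.33] pos [ 0.4677 -0.3029  0.2674] F [-0.5  0.5  0.4]
x [-0.64  0.76  0.13] z [-0.05  0.12 -0.99]
turn [ 2.4 -7.2 -5.1] shift [-0.01 -2.77  4.68]
```

Request:
carry_out(moves=[[[2.4, -7.2, -5.1], [0, -1.4, 2.5], 5], [[2.4, -7.2, -5.1], [0, -2.8, 5], 5], [[2.4, -7.2, -5.1], [0, -2.8, 5], 5]])

```text
t: 15.75
eef_pos: [0.4415, -0.314, 0.2157]
tool_rot: [-0.003, 0.386, 0.923, 0.002]
contact_force: [0.5, -0.3, 0.0]
gripper_width: 0.586
```

```bash
python3 - <<'E'
from h import *
o=st();ci=bot.camera_info('wrist');im=bot.read_camera('wrist');A=rot(o['tool_rot'])
for r in bot.silhouettes('vial','wrist')[:4]:
    ys,xs=np.nonzero(r['region']);print(round(r['score'],2),xs.min(),xs.max(),ys.min(),ys.max(),'loc',r['location'],'at z.03',onz(ci,[xs.mean(),ys.mean()],.03).round(3))
for z in(0,.03,.064): print('vial C pred',z,proj(ci,[.444,-.315,z]).round(1))
for k in(.017,0,-.015,-.03,-.044): print('axis',k,proj(ci,o['eef_pos']+k*A[:,2]).round(1))
cv2.imwrite('pics/w8.png',im[...,::-1])
E
```

```text
t 15.75 q [ 0.26  0.26  0.29  1.88 -0.09  1.02  1.37] pos [ 0.4415 -0.314   0.2157] F [ 0.5 -0.3  0. ]
x [-0.7   0.71  0.01] z [-0.    0.01 -1.  ]
0.92 301 325 162 194 loc [311.6, 178.4] at z.03 [ 0.441 -0.316  0.03 ]
0.87 346 378 51 84 loc [361.6, 66.2] at z.03 [ 0.399 -0.206  0.03 ]
0.65 279 306 94 121 loc [292.2, 109.4] at z.03 [ 0.377 -0.28   0.03 ]
vial C pred 0 [315.6 173.5]
vial C pred 0.03 [315.7 178.6]
vial C pred 0.064 [315.9 185.6]
axis 0.017 [315.3 232.1]
axis 0 [315.4 243.8]
axis -0.015 [315.5 256.1]
axis -0.03 [315.6 270.8]
axis -0.044 [315.7 287.5]
```

View pics/w8.png

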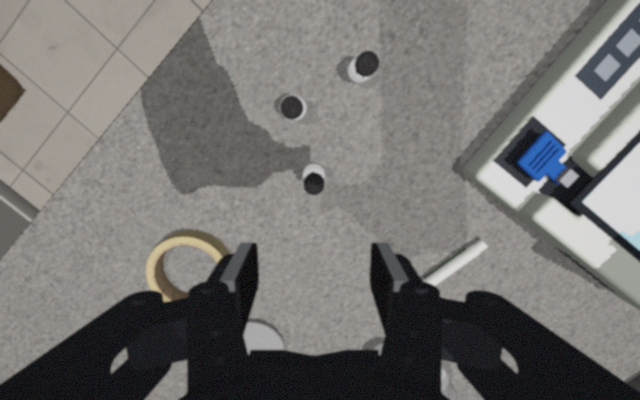

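Vial C shows at (313,178), with the jaws symmetric about it. The triangulated position (.441,-.316) matches the earlier measurement. I'll descend.

Request:
carry_out(moves=[[[0, 0, 0], [-0.1, -0.15, 5], 5], [[0, 0, 0], [-0.1, -0.15, 10], 5], [[0, 0, 0], [-0.1, -0.15, 15], 5], [[0, 0, 0], [-0.1, -0.15, 18], 5], [[0, 0, 0], [-0.1, -0.15, 19], 5]])

```text
t: 16.48
eef_pos: [0.4438, -0.3168, 0.0269]
tool_rot: [-0.001, 0.386, 0.923, 0.002]
contact_force: [0.3, -0.0, 0.7]
gripper_width: 0.589
```

```bash
python3 - <<'E'
from h import *
o=st();ci=bot.camera_info('wrist');im=bot.read_camera('wrist');A=rot(o['tool_rot'])
C=rot(ci['attitude'])
for k in(.017,0,-.02,-.03): print(k,'depth',-(C.T@(o['eef_pos']+k*A[:,2]+.011*A[:,0]-ci['position']))[2].round(3))
for z in(0,.03,.064): print('pred',z,proj(ci,[.441,-.316,z]).round(1))
for r in bot.silhouettes('vial','wrist')[:2]:
    ys,xs=np.nonzero(r['region']);print(round(r['score'],2),xs.min(),xs.max(),ys.min(),ys.max())
cv2.imwrite('pics/w9.png',im[100:400,120:520][...,::-1])
E
```

```text
t 16.48 q [ 0.33  0.53  0.23  2.02 -0.2   0.62  1.47] pos [ 0.4438 -0.3168  0.0269] F [ 0.3 -0.   0.7]
x [-0.7   0.71  0.  ] z [-0.  0. -1.]
0.017 depth 0.188
0 depth 0.171
-0.02 depth 0.152
-0.03 depth 0.143
pred 0 [312.6 222.3]
pred 0.03 [312.5 241.5]
pred 0.064 [312.2 273. ]
0.8 230 300 61 127
0.75 286 340 203 294
```

View pics/w9.png

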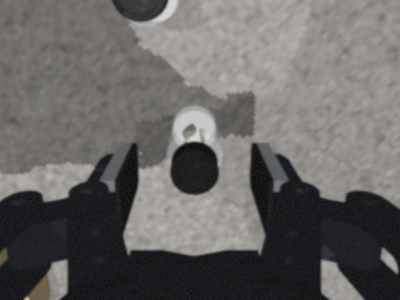

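The vial, with its leaf, is centred between the pads: cap at crop (195,168), pads at 130 and 262. I'll lower a little more, then grip.

Request:
carry_out(moves=[[[0, 0, 0], [0, 0, 1], 5], [[0, 0, 0], [0, 0, 2], 5], [[0, 0, 0], [0, 0, 2.2], 5]])

```text
t: 16.95
eef_pos: [0.4432, -0.3169, 0.006]
tool_rot: [-0.0, 0.386, 0.923, 0.001]
contact_force: [-0.6, -0.6, -0.3]
gripper_width: 0.586
```

Request:
carry_out(moves=[[[0, 0, 0], [0, 0, 0], 1.5], [[0, 0, 0], [0, 0, 0], 1.5], [[0, 0, 0], [0, 0, 0], 1.5], [[0, 0, 0], [0, 0, 0], 1.5]], newtons=25)

```text
t: 17.45
eef_pos: [0.4435, -0.3172, 0.0066]
tool_rot: [0.0, 0.386, 0.923, 0.001]
contact_force: [0.8, -0.3, 0.9]
gripper_width: 0.299
```

Request:
carry_out(moves=[[[0, 0, 0], [0, 0, -1.5], 1.5], [[0, 0, 0], [0, 0, -4], 1.5], [[0, 0, 0], [0, 0, -8], 1.5], [[0, 0, 0], [0, 0, -13], 1.5], [[0, 0, 0], [0, 0, -18], 1.5]])

```text
t: 18.08
eef_pos: [0.4428, -0.3176, 0.1888]
tool_rot: [0.0, 0.386, 0.923, 0.001]
contact_force: [0.2, 0.5, -0.6]
gripper_width: 0.3
```

```bash
python3 - <<'E'
from sh import *
o=st();print(o['gripper_width']*8.54)
ci=bot.camera_info('wrist');im=bot.read_camera('wrist');A=rot(o['tool_rot'])
for r in bot.silhouettes('vial','wrist')[:3]:
    ys,xs=np.nonzero(r['region']);print(round(r['score'],2),xs.min(),xs.max(),ys.min(),ys.max())
cv2.imwrite('pics/w10.png',im[100:400,120:520][...,::-1])
bot.read_camera('scene');S=bot.camera_info('scene')
for r in bot.silhouettes('vial','scene')[:4]:
    ys,xs=np.nonzero(r['region']);print('s',round(r['score'],2),xs.min(),xs.max(),ys.min(),ys.max())
for k in(-.01,-.03,-.05,-.07): print('axis',k,proj(S,o['eef_pos']+k*A[:,2]).round(1))
for x in(-30,-20): print(V(x,20,0)); plan(V(x,20,150),[0,0,-1],A[:,0])
E
```

```text
t 18.07 q [ 0.26  0.29  0.3   1.91 -0.11  0.96  1.39] pos [ 0.4428 -0.3176  0.1888] F [ 0.2  0.5 -0.6]
x [-0.7   0.71  0.  ] z [ 0.  0. -1.]
2.56402107707104
0.92 350 386 39 76
0.72 281 345 213 325
0.59 277 307 87 117
s 0.78 331 343 286 317
s 0.73 315 327 268 296
s 0.68 371 385 208 233
axis -0.01 [376.1 224.7]
axis -0.03 [376.8 215.1]
axis -0.05 [377.4 205.4]
axis -0.07 [378.1 195.4]
[ 0.63160587 -0.0327318   0.        ]
turn [0.2 0.1 0. ] shift [ 7.11 33.39  3.92]
[ 0.64151051 -0.03135409  0.        ]
turn [0.2 0.1 0. ] shift [ 6.52 34.19  3.92]
```

View pics/w10.png

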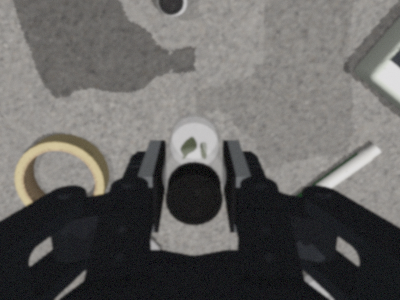

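The vial is held between the pads, opening 2.56 cm, matching its 26 mm diameter. That was my 12th and last view, so from here I check by numbers only.

```bash
python3 - <<'E'
from sh import *
T=bot.camera_info('top');im=bot.read_camera('top');h=cv2.cvtColor(im,cv2.COLOR_RGB2HSV)
x0,y0=proj(T,V(-10,0,71)).astype(int);print('hsv at',x0,y0,h[y0,x0],im[y0,x0])
c=h[y0,x0].astype(int); m=(np.abs(h.astype(int)-c)<[12,45,50]).all(2).astype(np.uint8)
n,l,s,ce=cv2.connectedComponentsWithStats(m);k=l[y0,x0];print(k,s[k],ce[k])
ys,xs=np.nonzero(l==k);P=np.array([Rv.T@(onz(T,[a,b],.071)-[p[0],p[1],0]) for a,b in zip(xs,ys)])*1000
print('viewer-x',np.percentile(P[:,0],[0,2,50,98,100]).round(),'viewer-y',np.percentile(P[:,1],[0,2,50,98,100]).round())
row=[(xx,im[tuple(np.round(proj(T,V(xx,0,71))).astype(int)[::-1])].tolist()) for xx in range(-80,70,6)];print(row)
A=rot(bot.get_obs()['tool_rot']);plan(V(-22,10,190),[0,0,-1],Rv@[-1,0,0])
E
```

```text
hsv at 328 177 [120   1 237] [236 236 237]
139 [298 166  62  26 658] [328.01671733 179.2325228 ]
viewer-x [-45. -44. -17.  14.  17.] viewer-y [-96. -92.   3.  91.  94.]
[(-80, [236, 236, 237]), (-74, [164, 170, 158]), (-68, [223, 227, 220]), (-62, [236, 236, 237]), (-56, [223, 223, 224]), (-50, [82, 84, 90]), (-44, [166, 171, 179]), (-38, [236, 236, 237]), (-32, [236, 236, 237]), (-26, [237, 236, 237]), (-20, [236, 236, 237]), (-14, [236, 236, 237]), (-8, [236, 236, 237]), (-2, [237, 237, 238]), (4, [236, 236, 237]), (10, [230, 236, 237]), (16, [190, 236, 238]), (22, [190, 236, 238]), (28, [189, 236, 238]), (34, [188, 236, 238]), (40, [188, 236, 238]), (46, [187, 234, 238]), (52, [187, 235, 238]), (58, [187, 235, 238]), (64, [186, 235, 238])]
turn [  0.2   0.  -53.3] shift [ 5.73 33.46 -0.23]
```

Request:
carry_out(moves=[[[0, 0, -9], [1, 5, -0.2], 1.5], [[0, 0, -18], [2, 10, -0.2], 1.5], [[0, 0, -27], [3, 15, -0.2], 1.5], [[0, 0, -36], [4, 20, -0.2], 1.5], [[0, 0, -45], [4.9, 25, -0.2], 1.5]])

```text
t: 18.95
eef_pos: [0.5863, -0.1056, 0.1874]
tool_rot: [-0.001, 0.001, 1.0, 0.001]
contact_force: [0.5, -0.4, -0.5]
gripper_width: 0.301
```

```bash
python3 - <<'E'
from h import *
o=st();print(o['gripper_width']);plan(V(-20,5,150),[0,0,-1],Rv@[-1,0,0])
E
```

```text
t 18.95 q [ 0.03  0.37  0.05  1.78 -0.03  1.    1.67] pos [ 0.5863 -0.1056  0.1874] F [ 0.5 -0.4 -0.5]
x [-1.  0.  0.] z [-0.  0. -1.]
0.3012138939149986
turn [ 0.2 -0.1 -8. ] shift [-5.72  5.93  3.74]
```

Request:
carry_out(moves=[[[0, 0, -4], [-2.8, 3, 0], 1.5], [[0, 0, -8], [-5.7, 5.9, 0], 1.5], [[0, 0, -8], [-5.7, 5.9, 3.7], 1.5], [[0, 0, -8], [-5.7, 5.9, 7.5], 1.5], [[0, 0, -8], [-5.7, 5.9, 9.5], 1.5]])

```text
t: 19.58
eef_pos: [0.6418, -0.0482, 0.0905]
tool_rot: [-0.002, -0.066, 0.998, 0.002]
contact_force: [-0.3, 0.7, -0.3]
gripper_width: 0.3
```

```bash
python3 - <<'E'
from sh import *
o=st();print(o['gripper_width'],'viewer coords',(Rv.T@(o['eef_pos']-[p[0],p[1],0])*1000).round(1))
S=bot.camera_info('scene');bot.read_camera('scene')
for r in bot.silhouettes('vial','scene')[:5]:
    ys,xs=np.nonzero(r['region']);print('s',round(r['score'],2),xs.min(),xs.max(),ys.min(),ys.max())
for z in(71,103,135): print(z,proj(S,V(-20,5,z)).round(1))
shield_angle(('scene',))
E
```

```text
t 19.57 q [-0.02  0.55  0.    1.73 -0.01  0.86  1.69] pos [ 0.6418 -0.0482  0.0905] F [-0.3  0.7 -0.3]
x [-0.99 -0.13  0.  ] z [-0.  0. -1.]
0.2996417286753515 viewer coords [-22.    3.3  90.5]
s 0.8 331 343 286 317
s 0.62 316 328 267 296
s 0.56 345 353 187 210
71 [348.6 211.6]
103 [348.9 201.4]
135 [349.3 190.8]
scene score 0.68 IoU,theta [(np.float64(0.62), np.float64(1.2)), (np.float64(0.62), np.float64(1.22)), (np.float64(0.62), np.float64(1.18)), (np.float64(0.61), np.float64(1.26))]
```

Request:
carry_out(moves=[[[0, 0, 0], [0, 0, 0.8], 1.5], [[0, 0, 0], [0, 0, 1.1], 1.5], [[0, 0, 0], [0, 0, 1.3], 1.5], [[0, 0, 0], [0, 0, 1.3], 1.5]])

```text
t: 20.27
eef_pos: [0.6443, -0.0482, 0.0813]
tool_rot: [0.001, -0.066, 0.998, 0.001]
contact_force: [0.3, -0.6, -0.4]
gripper_width: 0.299
```

Request:
carry_out(moves=[[[0, 0, 0], [0, 0, 0.2], 1.5], [[0, 0, 0], [0, 0, 0.35], 1.5], [[0, 0, 0], [0, 0, 0.35], 1.5]])

```text
t: 20.65
eef_pos: [0.6443, -0.0483, 0.0777]
tool_rot: [0.001, -0.066, 0.998, 0.001]
contact_force: [-0.2, -0.7, -0.7]
gripper_width: 0.302
```

Request:
carry_out(moves=[[[0, 0, 0], [0, 0, 0.1], 1.5], [[0, 0, 0], [0, 0, 0.2], 1.5], [[0, 0, 0], [0, 0, 0.2], 1.5]])

```text
t: 21.02
eef_pos: [0.6446, -0.0482, 0.0775]
tool_rot: [0.001, -0.066, 0.998, 0.001]
contact_force: [-4.0, 0.9, 11.2]
gripper_width: 0.297
```

Contact: 11 N upward, so the vial is on the pane. I'll ease off slightly and release.

Request:
carry_out(moves=[[[0, 0, 0], [0, 0, -0.15], 1.5], [[0, 0, 0], [0, 0, -0.15], 2.7], [[0, 0, 0], [0, 0, -0.15], 3.5], [[0, 0, 0], [0, 0, -0.15], 4.5], [[0, 0, 0], [0, 0, -0.15], 4.5]])

```text
t: 21.65
eef_pos: [0.6442, -0.0482, 0.0771]
tool_rot: [0.0, -0.066, 0.998, 0.001]
contact_force: [0.0, -0.7, 0.0]
gripper_width: 0.526
```

Request:
carry_out(moves=[[[0, 0, 0], [0, 0, -2], 4.5], [[0, 0, 0], [0, 0, -5], 4.5], [[0, 0, 0], [0, 0, -9], 4.5], [[0, 0, 0], [2, 0, -12], 4.5], [[0, 0, 0], [6, 0, -14], 4.5]])

```text
t: 22.28
eef_pos: [0.586, -0.0563, 0.2204]
tool_rot: [0.003, -0.067, 0.998, 0.001]
contact_force: [-0.6, -0.0, 0.4]
gripper_width: 0.528
```

Request:
carry_out(moves=[[[0, 0, 0], [5, 4, -2], 4.5], [[0, 0, 0], [10, 8, -4], 4.5], [[0, 0, 0], [13, 13, -4], 4.5], [[0, 0, 0], [13, 18, -4], 4.5], [[0, 0, 0], [13, 18, -4], 4.5]])

```text
t: 22.9
eef_pos: [0.4312, 0.1086, 0.2594]
tool_rot: [0.002, -0.07, 0.998, 0.002]
contact_force: [-0.1, -0.0, -0.5]
gripper_width: 0.526
```

```bash
python3 - <<'E'
from sh import *
st();S=bot.camera_info('scene');T=bot.camera_info('top')
shield_angle()
def f(r): return [np.mean(i) for i in np.nonzero(r['region'])[::-1]]
vs=bot.silhouettes('vial','scene');vt=bot.silhouettes('vial','top')
for n,v,ci in(('s',vs,S),('t',vt,T)):
    for r in v[:5]:
        ys,xs=np.nonzero(r['region']);print(n,round(r['score'],2),xs.min(),xs.max(),ys.min(),ys.max(),'viewer@.103',(Rv.T@(onz(ci,f(r),.103)-[p[0],p[1],0])*1000).round())
for r in vs[:5]:
    q=f(r)
    if 335<q[0]<362 and q[1]<225:
        ys,xs=np.nonzero(r['region']);(cx,cy),sz,a=cv2.minAreaRect(np.c_[xs,ys].astype(np.float32));print('rect',sz,a)
        print('pred bottom/top',proj(S,V(-20,4,71)),proj(S,V(-20,4,135)))
for l in('bottle','flask','marker','paddle_top'):
    for n,ci in(('scene',S),('top',T)):
        for r in bot.silhouettes(l,n)[:1]: print(l,n,round(r['score'],2),np.round(r['location'],1))
E
```

```text
t 22.9 q [-0.24  0.05 -0.15  2.01  0.    1.08  1.32] pos [0.4312 0.1086 0.2594] F [-0.1 -0.  -0.5]
x [-0.99 -0.14 -0.  ] z [ 0.  0. -1.]
scene score 0.96 IoU,theta [(np.float64(0.9), np.float64(1.2)), (np.float64(0.89), np.float64(1.18)), (np.float64(0.89), np.float64(1.22)), (np.float64(0.88), np.float64(1.16))]
top score 0.85 IoU,theta [(np.float64(0.8), np.float64(1.24)), (np.float64(0.75), np.float64(1.22)), (np.float64(0.71), np.float64(1.26)), (np.float64(0.67), np.float64(1.2))]
s 0.83 331 344 286 317 viewer@.103 [-387. -251.  103.]
s 0.68 316 327 267 295 viewer@.103 [-362. -191.  103.]
s 0.6 346 354 191 213 viewer@.103 [-28.  -4. 103.]
t 0.65 392 402 259 267 viewer@.103 [-305. -173.  103.]
t 0.59 324 332 175 184 viewer@.103 [-20.   4. 103.]
t 0.42 370 379 252 260 viewer@.103 [-275. -107.  103.]
rect (22.0, 8.0) 90.0
pred bottom/top [348.83679618 211.73867734] [349.5540479  190.93640632]
bottle scene 0.66 [221.3 202.5]
bottle top 0.71 [207.6 247.4]
flask top 0.7 [215.5 178.6]
marker scene 0.89 [420.8 269.9]
marker top 0.49 [399.9 187.7]
paddle_top scene 0.49 [362.4 237.5]
paddle_top top 0.56 [358.6 202.8]
```

```bash
python3 -c "
from station import bot
print(bot.hand_in())"
```

```text
the job is handed in; nothing more can be done
None
```

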